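Set the sunk knob of a bench controller through its guard with the key

ROBOT

A 6-joint arm with a two-finger parallel gripper is mounted at the origin on a cart in front of the work surface, level with it; the furniture and walls round the work are solid. World frame = base frame: x ahead of the robot, y to its left, z up, the work surface at z = 0. Lengths are in m, angles in degrees, forces in N, time in s.
With the tool pointing down it reaches from about 0.4 to 0.825 m from the base axis. Payload 7 kg.
Tool frame: the origin (TCP) lies between the finger pads; the fingertips stand 19 mm ahead of it and the grasp point (between the pads) is the TCP; z points along the fingers, y is the line along which they close (so a half turn about z gives the same grasp; the last joint's range is limited). The gripper opens to 88 mm and grips with 3 to 60 N. Pads are 19 mm wide; open, the fingers measure 130 mm over their backs; the gripper's body (78 mm by 193 mm) begins 47 mm behind the grasp point.
Start: joints at [-48.753, 20.546, 0.682, 0, -70.136, -16.507], TCP at [0.282, -0.613, 0.246] pointing down, gripper open.
Joint ranges: [-176.03, 176.03], [-82.01, 121.73], [-58.28, 71.71], [-173.87, 95.51], [-174.79, -0.11], [-173.66, 173.66]. Speed limits (degrees/s): [136.94, 136.94, 172.46, 180, 180, 180].

INTERFACE

Orientations are given as [roll, pitch, yaw] about the fixed x, y, z axes, in that order (R = Rz(yaw) Ry(pitch) Rx(roll)).
In Python, from plant import r gives the robot as it stands. The module is installed in compiled form; this text tells all that it offers.
- The arm moves only by the shell command python3 -m pendant 'ROWS' [OPENING] [FORCE]. ROWS is JSON, a list of rows, each a list of 6 numbers: the shift along the tool's x, y, z in mm, then the turn, a rotation vector about the tool's x, y, z in rad. In form: [[tx, ty, tz, wx, wy, wz], ...]. A call has 1 to 20 rows; each row is the pose to reach, as a shift and turn from the pose commanded when the call began, along the tool's axes at that moment; what a row does not reach only later rows make up. A row lasts 1/8 s, in which the tool goes at most 62.5 mm and 10.7 degrees, less where a joint would pass 70% of its speed; a pose out of reach is approached as far as the arm can. A call with a gripper value outside its range is refused whole. OPENING is the finger opening in mm, from 0 to 87.6, set as the call begins (- or left out, the last holds). The fingers move at their own pace and stop on an object; FORCE is the grip in N (left out, the last holds). Time passes only in rows, so rows that repeat a pose let the fingers close. It gives the time, the measured TCP pose, the force, the opening and the grip force at its end, in the units of the state.
- r.get_state(): the state, without advancing time (a new reading comes with each control period).
- r.capture(name): name is "scene" or "top" or "wrist"; returns the picture (400x640x3 uint8, red, green, blue); there is no depth.
- r.camera_params(name): a dict with "mtx" (3x3 intrinsics, pixels), "rvec" (rotation vector, rad) and "tvec" (3), from world to camera coordinates, as OpenCV has them; the wrist camera has in their place "mount" (4x4, takes a point from camera to tool coordinates, whose origin is the TCP and whose axes are the flange's). Camera axes: x right, y down, z forward; pixel columns grow to the right and rows downward; lengths in m; the calibration is good to about 2 mm. A picture is of the moment at which its call begins: read the wrist's pose just before it. camera_params takes no time and is no camera call.
- r.close_job(): hands the job in; it is judged then, once.
The state is a dict: "time_s": time; "joints": joint angles; "qd": joint speeds; "joint_torque": joint torques, N m; "tcp_pos": TCP position; "eef_rot": TCP orientation; "contact_force": force on the tool from outside, world axes, zero at the start; "moment": the same for the moment, N m; "gripper_width": finger opening in m; "gripper_force": force on a finger pad.
Only numpy, scipy, OpenCV 4.12 (cv2) and the standard library are available. Lean on these libraries where they do the work, as an engineer would, in place of code of your own. Each camera call takes 0.05 s, during which the arm holds its last target. There are 200 camera calls.

TASK

Turn the controller fully up: take the yellow-handled key from its wooden stand, reach down through the hole in the guard plate, feel lightly for the slot of the sunk knob until the blade drops all the way in, and turn the knob clockwise to its end stop without forcing it. Then put the key back upright in its stand, all the way down, and leave everything else where it is.

Things in the scene. Friction and masses are not known exactly. Their poses are not given: they have to be found in the camera images.
- controller: Blue box, fixed to the bench, 100 (x) x 130 (y) x 45 mm high; origin under its centre, z up. Over it a 74 x 74 x 4 mm aluminium guard plate on four 8 mm posts (x, y = +-29 mm), top at z = 86 mm, with one 22 mm round hole above an orange knob: 28 mm across, on an upright axis through the box's centre, top face at z = 60 mm, a straight slot right across it, 5.2 mm wide, 9 mm deep
- guard_hole (a point): Centre of the guard hole, on the plate's top face (86 mm over the bench); turns with the controller
- slot_floor (a point): Point on the knob's axis at the slot floor's height with the knob not pressed (51 mm over the bench, 9 mm under its top face); fixed to the controller. The way the slot points is not reported: it lies at c - q from the controller's x axis (counter-clockwise positive), q the knob joint, c anywhere from -0.75 to 0.75 rad, new each time: see it or feel for it
- knob_seat: Black sprung disc under the knob that carries it; its axes are the controller's. Knob and seat give way downward up to 5 mm: about 2 N to start, 0.7 N more per mm, then a hard stop. If a blade pressed on the knob's face is turned, the knob springs back up round it, and the force vanishes, once slot and blade line up (within about 0.12 rad)
- knob (a joint): Angle of the knob, rad: grows as it turns clockwise seen from above; starts at 0 to 0.2, end stop at 0.9, sprung: past it the turning moment jumps from 0.05 to 0.09 N m and grows by 0.2 N m per rad. Stays where it is left: friction 0.05 N m, too stiff to be dragged round by a blade resting lightly on its face. The blade has about 0.13 rad of play either way in the slot
- key: The key, 80 g, loose, upright in the stand at the start. Origin at the lower end of its blade, z up along the stem: blade 16 mm (x) x 3 mm (y), z = 0 to 13 mm; round stem 9 mm thick up to z = 64 mm; yellow handle 40 mm (x) x 16 mm (y), z = 64 to 108 mm, gripped across its 16 mm
- key_tip (a point): Lower end of the blade, on the key's axis
- key_shoulder (a point): Centre of the underside of the key's handle, 64 mm above the tip; rests on the stand's top
- stand: Wooden block, fixed to the bench, 64 x 64 x 72 mm high, with an upright round hole 20 mm wide and 66 mm deep in the middle of its top; origin under its centre
- stand_mouth (a point): Centre of the stand's hole at its top face
- red_jar: Paint jar with red paint and white cap, 36 mm across, 55 mm high, loose; origin under its centre
- green_spool: Wooden spool with green thread, 30 mm across, 40 mm high, loose; origin under its centre
- toy_car: Light wooden toy car, 64 x 120 x 51 mm, loose; origin under its centre
- sander: Cork sanding block, 65 x 105 x 32 mm, loose; origin under its centre

How it is judged:
By the outcome, as a careful person would: the job done as asked, in the order asked, and still so for the second after the job is handed in, with the robot touching nothing.
It also fails if it takes over 72 s, if anything falls off the work surface, if the arm or the gripper's body presses on something with over 40 N, if the wrist force passes 120 N, or if a joint passes its speed limit or range.

## Working session

There is one attempt and no reset: what is moved stays moved. The work goes in short steps, Python scripts to look and compute and a shell command to move; the robot and the scene stay as the last step left them, time stands still between calls to the robot, and variables do not carry over. Pictures are saved under pics/ and viewed, at most 10 in all, crops included, and the job is handed in when it is done.

```bash
mkdir -p pics
cat > h.py <<'E'
import numpy as np, cv2
from plant import r
from scipy.spatial.transform import Rotation as R
def cam(name):
    p=r.camera_params(name); K=np.array(p["mtx"])
    if "mount" in p:
        s=r.get_state(); T=np.eye(4); T[:3,:3]=R.from_euler('xyz',s["eef_rot"],degrees=True).as_matrix(); T[:3,3]=s["tcp_pos"]
        M=T@np.array(p["mount"]); return K,M[:3,:3],M[:3,3]
    Rm=cv2.Rodrigues(np.array(p["rvec"],float))[0]; return K,Rm.T,-Rm.T@np.array(p["tvec"],float).ravel()
def ray(c,u,v,z):
    K,Rw,o=c; d=Rw@np.linalg.solve(K,[u,v,1.]); return o+d*(z-o[2])/d[2]
def proj(c,P):
    K,Rw,o=c; q=K@(Rw.T@(np.array(P)-o)); return q[:2]/q[2]
def save(img,n): cv2.imwrite("pics/"+n,img[:,:,::-1])
E
python3 - <<'E'
from h import *
print(r.get_state())
ims=[]
for n in("scene","top"):
    c=cam(n);im=r.capture(n);save(im,n+"0.png");np.save(n+"0.npy",im);print(n,c[2],c[0][0,0])
E
```

```text
{'time_s': 0.0, 'joints': array([-4.87514827e+01,  2.05913582e+01,  6.33374532e-01, -1.84380164e-02,
       -7.01374424e+01, -1.65044053e+01]), 'qd': array([-0.05209172, -0.02705173, -0.03717687,  0.0302427 , -0.05709302,
        0.03518053]), 'joint_torque': array([ 2.57802158e-04, -5.82718098e+01,  2.93056977e+01,  6.99683100e+00,
        6.87731575e-03, -1.87558030e-04]), 'tcp_pos': array([ 0.28227617, -0.61262923,  0.2446258 ]), 'eef_rot': array([ 1.79903581e+02, -1.04931263e-02, -1.55262158e+02]), 'contact_force': array([ 1.04411259, -0.46280526,  1.18612886]), 'moment': array([-0.04936917, -0.01568825,  0.02633684]), 'gripper_force': 0.0, 'gripper_width': 0.08762531184483204}
scene [-0.00125433 -0.54371402  0.73347634] 387.6735222597529
top [0.18634564 0.00183165 1.31553322] 418.43003485872777
```

View pics/scene0.png

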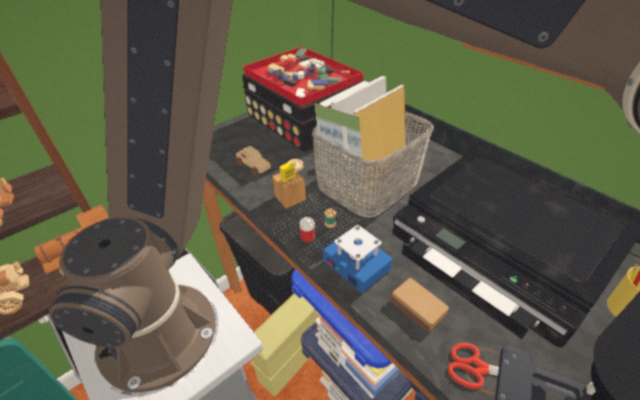

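View pics/top0.png

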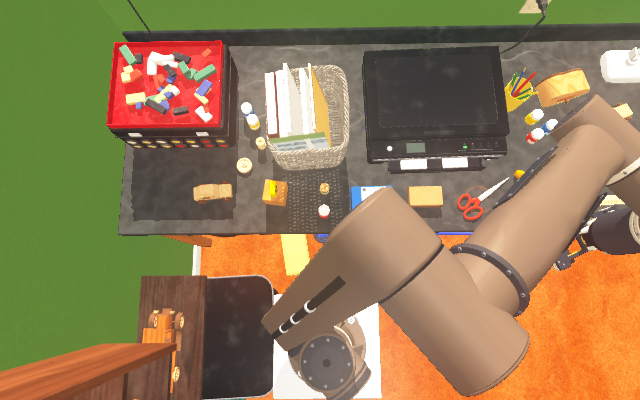

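The scene view shows the stand at about (289,188) with the yellow key in it at (289,170), and the controller with its white guard plate at (357,243). In the top view the stand is at (275,192) and the controller is partly hidden by the arm at (370,197).

Run:
```python
from h import *
s=cam("scene");t=cam("top")
S=np.load("scene0.npy");T=np.load("top0.npy")
def blobs(im,lo,hi,box):
    x0,y0,x1,y1=box;h=cv2.cvtColor(im,cv2.COLOR_RGB2HSV)[y0:y1,x0:x1];m=cv2.inRange(h,lo,hi)
    n,_,st,ce=cv2.connectedComponentsWithStats(m)
    return [(st[i],ce[i]+[x0,y0]) for i in range(1,n) if st[i][4]>8]
for nm,im,c,b in(("scene",S,s,(270,150,310,215)),("top",T,t,(250,170,300,215))):
    for st,ce in blobs(im,(24,150,120),(34,255,255),b): print("key",nm,st[4],ce.round(1),ray(c,*ce,0.125 if nm=="scene" else .14).round(3))
for st,ce in blobs(T,(8,80,80),(23,255,255),(255,170,300,215)): print("stand top",st,ce,ray(t,*ce,.06).round(3))
for st,ce in blobs(S,(0,0,170),(180,50,255),(330,220,390,265)): print("plate",st,ce,ray(s,*ce,.086).round(3))
print(ray(s,358,241,.086), r.camera_params("wrist")["mount"], r.camera_params("wrist")["mtx"])
```

```text
key scene 188 [286.8 170.6] [0.437 0.124 0.125]
key top 135 [270.4 190.6] [0.445 0.157 0.14 ]
stand top [  7   9  29  36 612] [276.48529412 197.76960784] [0.44  0.148 0.06 ]
stand top [36 37  2  8 10] [291.7 211.1] [0.398 0.102 0.06 ]
plate [  5   6  46  35 856] [357.57009346 242.39836449] [ 0.425 -0.149  0.086]
[ 0.42814226 -0.14682749  0.086     ] [[ 2.61286602e-04 -9.53825362e-01 -3.00361634e-01  8.12798737e-02]
 [ 9.99999890e-01  1.32187888e-04  4.50132102e-04  4.43487626e-04]
 [-3.89643245e-04 -3.00361719e-01  9.53825291e-01 -1.39290931e-01]
 [ 0.00000000e+00  0.00000000e+00  0.00000000e+00  1.00000000e+00]] [[317.8269917    0.         315.8446645 ]
 [  0.         317.8269917  196.71413363]
 [  0.           0.           1.        ]]
```

```bash
cat >> h.py <<'E'
def rows(target,yaw):
    "shift mm and tool-z turn from the measured pose, tool down"
    s=r.get_state(); y=np.radians(s["eef_rot"][2]); d=(np.array(target)-s["tcp_pos"])*1000
    tz=-np.radians((yaw-s["eef_rot"][2]+180)%360-180)
    print("row",np.round([np.cos(y)*d[0]+np.sin(y)*d[1],np.sin(y)*d[0]-np.cos(y)*d[1],-d[2]],1),"turn",round(tz,3),"eef",s["eef_rot"].round(2))
E
python3 -c "
from h import *
rows([.425,-.067,.14],-90)"
F='[-358,436,20,0,0,-1.139]'
python3 -m pendant '[[-180,220,20,0,0,-0.6],[-180,220,20,0,0,-0.6],[-180,220,20,0,0,-0.6],[-180,220,20,0,0,-0.6],[-358,436,20,0,0,-1.139],[-358,436,20,0,0,-1.139],[-358,436,20,0,0,-1.139],[-358,436,20,0,0,-1.139],[-358,436,20,0,0,-1.139],[-358,436,20,0,0,-1.139],[-358,436,20,0,0,-1.139],[-358,436,100,0,0,-1.139],[-358,436,100,0,0,-1.139],[-358,436,100,0,0,-1.139]]' 87
python3 - <<'E'
from h import *
im=r.capture("wrist");save(im,"w1.png");np.save("w1.npy",im)
E
```

```text
row [-357.9  435.9  104.7] turn -1.139 eef [ 1.7991e+02 -1.0000e-02 -1.5527e+02]
time_s: 1.85
tcp_pos: [0.4238, -0.0689, 0.1443]
eef_rot: [179.8, -0.1, -90.1]
contact_force: [0.3, 0.0, 0.3]
gripper_width: 0.0868
gripper_force: 0.0
```

View pics/w1.png

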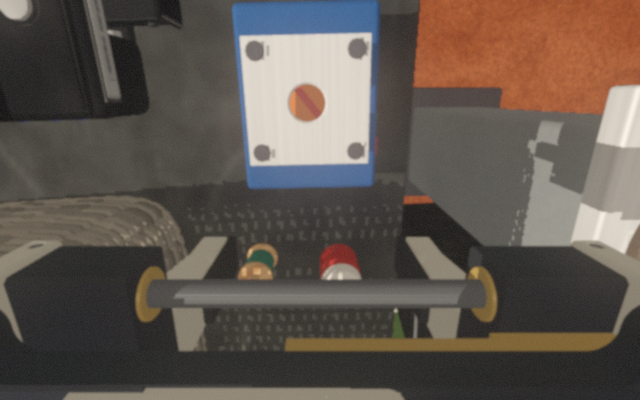

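The wrist view shows the guard plate from above, with its hole at about (307,103) and the diagonal dark slot visible in it. Now I'll measure the hole, the plate's yaw and the slot angle.

Run:
```python
from h import *
c=cam("wrist");im=np.load("w1.npy")
h=cv2.cvtColor(im,cv2.COLOR_RGB2HSV)
b=h[25:175,235:380]
m=cv2.inRange(b,(0,0,150),(180,60,255))
cs,_=cv2.findContours(m,cv2.RETR_EXTERNAL,cv2.CHAIN_APPROX_NONE)
k=max(cs,key=cv2.contourArea)
box=cv2.boxPoints(cv2.minAreaRect(k))+[235,25]
W=np.array([ray(c,*p,.086) for p in box]);print("plate",W.round(4).tolist(),W.mean(0),np.linalg.norm(np.diff(W,axis=0),axis=1))
e=W[1]-W[0];print("yaw mod90",np.degrees(np.arctan2(e[1],e[0]))%90)
o=cv2.inRange(h[80:126,282:332],(0,90,0),(25,255,255))
cs,_=cv2.findContours(o,cv2.RETR_EXTERNAL,cv2.CHAIN_APPROX_NONE);k=max(cs,key=cv2.contourArea)
(x,y),rd=cv2.minEnclosingCircle(k);x+=282;y+=80
print("hole",x,y,rd,ray(c,x,y,.086))
big=cv2.resize(im[78:128,280:335],None,fx=11,fy=11,interpolation=cv2.INTER_CUBIC);save(big,"hole.png")
```

```text
plate [[0.4682, -0.1832, 0.086], [0.3935, -0.1846, 0.086], [0.3878, -0.1089, 0.086], [0.4719, -0.1071, 0.086]] [ 0.43037354 -0.1459272   0.086     ] [0.0746799  0.07597433 0.08416001]
yaw mod90 1.0949065558376958
hole 306.40243911743164 102.32926750183105 17.928876876831055 [ 0.43035803 -0.14636865  0.086     ]
```

View pics/hole.png

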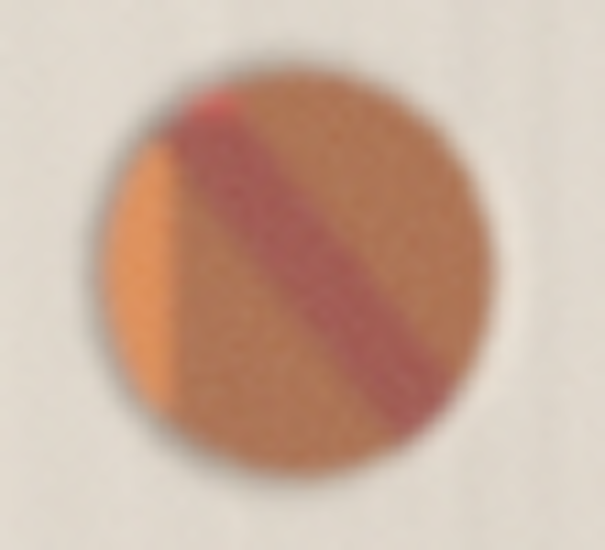

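The crop shows the slot (pinkish) running from about (205,115) to (415,400) across the hole.

Run:
```python
from h import *
c=cam("wrist")
def f(u,v,z): return ray(c,280+u/11-.5,78+v/11-.5,z)
for a,b,z in(((205,115),(418,405),.053),((180,145),(390,440),.055),((240,105),(450,375),.058)):
    A=f(*a,z);B=f(*b,z);d=B-A;print(np.degrees(np.arctan2(d[1],d[0]))%180,A,B)
# next: view key
print(proj(cam("top"),[.43,.14,.094]))
T=np.load("top0.npy");h=cv2.cvtColor(T,cv2.COLOR_RGB2HSV)[175:210,258:295]
m=cv2.inRange(h,(24,150,120),(34,255,255));p=np.argwhere(m)[:,::-1]+[258,175];print(p.min(0),p.max(0),ray(cam("top"),*p.mean(0),.105))
rows([.442+.0,.140+.085,.2],-90)
```

```text
127.10669906096969 [ 0.43687016 -0.15537228  0.053     ] [ 0.42350359 -0.13770281  0.053     ]
126.07965358504471 [ 0.43835916 -0.15355337  0.055     ] [ 0.42530594 -0.13563957  0.055     ]
128.860559334779 [ 0.43445334 -0.15582311  0.058     ] [ 0.42152518 -0.13977848  0.058     ]
[277.98863424 198.63415181]
[263 181] [283 199] [0.45320646 0.16164376 0.105     ]
row [-293.6  -16.6  -54.5] turn -0.002 eef [ 1.7993e+02 -4.0000e-02 -9.0120e+01]
```

Run:
```python
from h import *
s=cam("scene");t=cam("top");w=cam("wrist")
for p in((322,178),(366,212),(400,200)): print("scene base",p,ray(s,*p,0).round(3))
for p in((316,122),(320,135),(375,158),(430,120)): print("scene rim",p,ray(s,*p,.14).round(3))
for p in((268,155),(300,168),(340,160)): print("top rim",p,ray(t,*p,.14).round(3))
for p in((100,200),(180,245)): print("wrist rim",ray(w,*p,.0).round(3),ray(w,*p,.14).round(3))
```

```text
scene base (322, 178) [0.584 0.159 0.   ]
scene base (366, 212) [ 0.576 -0.034  0.   ]
scene base (400, 200) [ 0.681 -0.063  0.   ]
scene rim (316, 122) [0.632 0.237 0.14 ]
scene rim (320, 135) [0.594 0.175 0.14 ]
scene rim (375, 158) [ 0.628 -0.005  0.14 ]
scene rim (430, 120) [0.884 0.016 0.14 ]
top rim (268, 155) [0.551 0.165 0.14 ]
top rim (300, 168) [0.511 0.072 0.14 ]
top rim (340, 160) [ 0.533 -0.045  0.14 ]
wrist rim [ 0.628 -0.057  0.   ] [ 0.528 -0.103  0.14 ]
wrist rim [ 0.559 -0.01   0.   ] [ 0.493 -0.079  0.14 ]
```

```bash
python3 -m pendant '[[0,0,-60,0,0,0],[-30,0,-90,0,0,0],[-90,0,-90,0,0,0],[-150,0,-90,0,0,0],[-210,0,-90,0,0,0],[-265,-5,-90,0,0,0],[-301,-15,-90,0,0,0],[-301,-15,-70,0,0,0],[-301,-15,-70,0,0,0]]'
python3 - <<'E'
from h import *
im=r.capture("wrist");save(im,"w2.png");np.save("w2.npy",im)
E
```

```text
time_s: 3.02
tcp_pos: [0.44, 0.2332, 0.2156]
eef_rot: [180.0, -0.0, -90.0]
contact_force: [-0.3, 0.0, -0.6]
gripper_width: 0.0869
gripper_force: 0.0
```

View pics/w2.png

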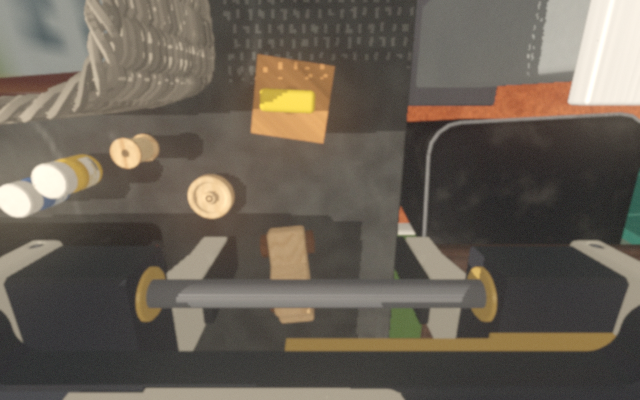

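The view shows the stand at about (293,100), with the yellow handle at (287,101) lying nearly along the image x axis (world x), so I need to grip across world y.

Run:
```python
from h import *
c=cam("wrist");im=np.load("w2.npy");h=cv2.cvtColor(im,cv2.COLOR_RGB2HSV)
b=h[50:150,240:345]
m=cv2.inRange(b,(25,180,60),(34,255,255))
cs,_=cv2.findContours(m,cv2.RETR_EXTERNAL,cv2.CHAIN_APPROX_NONE);k=max(cs,key=cv2.contourArea)
print(cv2.boundingRect(k),cv2.contourArea(k))
box=cv2.boxPoints(cv2.minAreaRect(k))+[240,50]
def rep(n,box,z):
    W=np.array([ray(c,*p,z) for p in box]);L=np.linalg.norm(np.diff(W,axis=0),axis=1)
    i=np.argmax(L[:2]);e=W[i+1]-W[i];print(n,W.mean(0).round(4),L.round(4),"angle",np.degrees(np.arctan2(e[1],e[0]))%180)
rep("handle",box,.116)
v=h[...,2][70:130,250:325];
m2=cv2.inRange(b,(5,80,60),(34,255,255))
cs,_=cv2.findContours(m2,cv2.RETR_EXTERNAL,cv2.CHAIN_APPROX_NONE);k2=max(cs,key=cv2.contourArea)
rep("stand",cv2.boxPoints(cv2.minAreaRect(k2))+[240,50],.072)
save(cv2.resize(im[55:145,245:340],None,fx=6,fy=6,interpolation=cv2.INTER_CUBIC),"key.png")
```

```text
Traceback (most recent call last):
ValueError: max() iterable argument is empty
```

Run:
```python
from h import *
c=cam("wrist");im=np.load("w2.npy");h=cv2.cvtColor(im,cv2.COLOR_RGB2HSV)
save(cv2.resize(im[55:145,245:340],None,fx=6,fy=6,interpolation=cv2.INTER_CUBIC),"key.png")
print(h[101,265:325:6].tolist(), h[75,270:325:10].tolist(),h[85:120:3,290].tolist())
```

```text
[[24, 170, 215], [24, 168, 219], [25, 161, 255], [25, 162, 255], [24, 163, 255], [25, 160, 255], [25, 161, 254], [24, 163, 254], [24, 166, 206], [15, 136, 175]] [[15, 138, 176], [15, 137, 180], [15, 139, 178], [15, 140, 173], [16, 134, 200], [15, 144, 163]] [[15, 138, 172], [17, 144, 163], [24, 162, 235], [25, 157, 255], [25, 160, 255], [25, 159, 255], [24, 160, 255], [25, 161, 254], [25, 163, 247], [21, 157, 210], [15, 133, 216], [16, 133, 220]]
```

View pics/key.png

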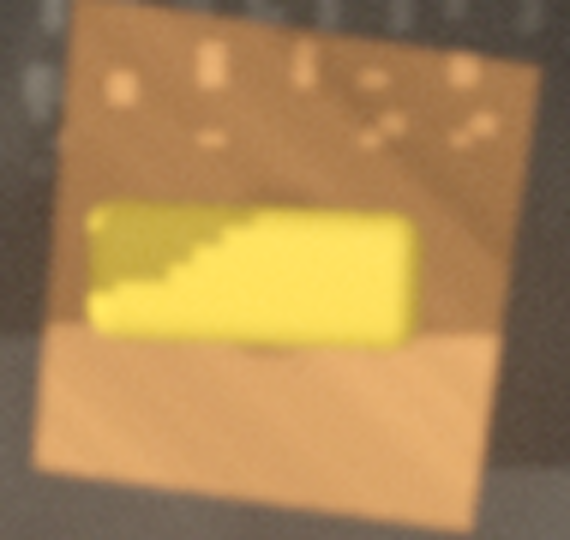

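The crop shows the yellow handle as a rectangle (92,205)-(412,345), nearly level, on the stand rotated about 7°.

Run:
```python
from h import *
c=cam("wrist")
im=np.load("w2.npy");h=cv2.cvtColor(im,cv2.COLOR_RGB2HSV)
def rep(n,px,z):
    W=np.array([ray(c,*p,z) for p in px]);L=np.linalg.norm(np.diff(W,axis=0),axis=1)
    e=W[0]-W[1];print(n,W.mean(0).round(4),L.round(4),"angle",np.degrees(np.arctan2(e[1],e[0])))
m=cv2.inRange(h[50:150,240:345],(20,100,100),(34,255,255));k=max(cv2.findContours(m,0,1)[0],key=cv2.contourArea)
rep("handle auto",cv2.boxPoints(cv2.minAreaRect(k))+[240,50],.116)
f=lambda L:[(245+u/6-.5,55+v/6-.5) for u,v in L]
rep("handle",f([(90,204),(416,214),(412,347),(90,333)]),.116)
rep("stand",f([(76,0),(540,66),(474,530),(34,467)]),.072)
```

```text
handle auto [0.4616 0.1548 0.116 ] [0.0163 0.0401 0.0163] angle 84.17737285764413
handle [0.4617 0.1548 0.116 ] [0.0388 0.0153 0.0391] angle -1.6856400195779075
stand [0.4615 0.1551 0.072 ] [0.0641 0.0643 0.0652] angle -7.521878612598182
```

Run:
```python
from h import *
c=cam("wrist");t=cam("top");s=cam("scene")
for z in(0,.1,.15,.2,.25):
    print(z,"w2",[ray(c,*p,z)[:2].round(3).tolist() for p in((213,10),(213,50),(190,95))],"top",[ray(t,*p,z)[:2].round(3).tolist() for p in((268,155),(300,170))],"scene",[ray(s,*p,z)[:2].round(3).tolist() for p in((316,128),(375,158),(322,178),(366,213))])
```

```text
0 w2 [[0.542, 0.07], [0.546, 0.107], [0.575, 0.151]] top [[0.595, 0.185], [0.543, 0.08]] scene [[0.754, 0.389], [0.776, 0.122], [0.584, 0.159], [0.573, -0.036]]
0.1 w2 [[0.514, 0.093], [0.516, 0.119], [0.537, 0.151]] top [[0.564, 0.171], [0.516, 0.074]] scene [[0.651, 0.262], [0.67, 0.031], [0.504, 0.063], [0.495, -0.105]]
0.15 w2 [[0.499, 0.105], [0.501, 0.126], [0.518, 0.151]] top [[0.548, 0.164], [0.502, 0.071]] scene [[0.6, 0.198], [0.617, -0.014], [0.464, 0.016], [0.456, -0.14]]
0.2 w2 [[0.485, 0.116], [0.487, 0.132], [0.499, 0.151]] top [[0.533, 0.157], [0.489, 0.068]] scene [[0.548, 0.135], [0.564, -0.06], [0.424, -0.032], [0.416, -0.175]]
0.25 w2 [[0.471, 0.128], [0.472, 0.139], [0.48, 0.152]] top [[0.517, 0.15], [0.475, 0.065]] scene [[0.497, 0.071], [0.511, -0.105], [0.385, -0.08], [0.377, -0.209]]
```

Run:
```python
from h import *
t=cam("top");s=cam("scene")
for z in(0,.05,.1,.15,.2):
    print(z,[proj(s,ray(t,*p,z)).round().tolist() for p in((272,160),(300,170),(335,165))])
a=cv2.resize(np.load("scene0.npy")[85:225,270:440],None,fx=3,fy=3);b=cv2.resize(np.load("top0.npy")[60:200,255:360],None,fx=2.7,fy=3)
save(np.hstack([a,b]),"bk.png");print(np.hstack([a,b]).shape)
```

```text
0 [[318.0, 177.0], [329.0, 197.0], [362.0, 215.0]]
0.05 [[315.0, 167.0], [326.0, 186.0], [358.0, 204.0]]
0.1 [[312.0, 156.0], [323.0, 174.0], [355.0, 191.0]]
0.15 [[308.0, 144.0], [319.0, 162.0], [351.0, 178.0]]
0.2 [[304.0, 131.0], [315.0, 148.0], [346.0, 163.0]]
(420, 794, 3)
```

View pics/bk.png

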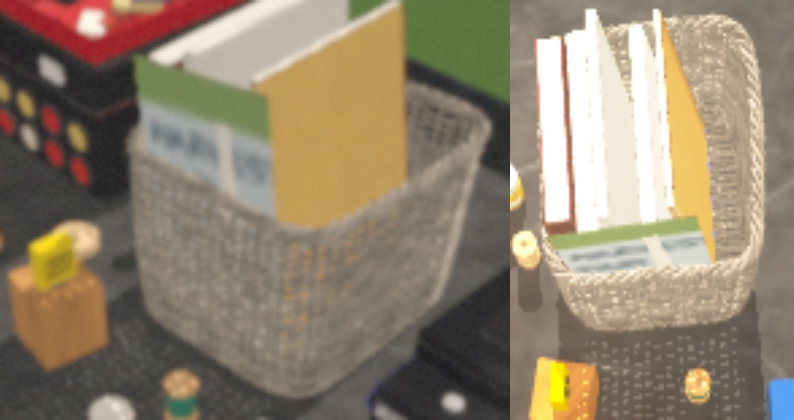

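The basket's front face is at x≈0.54, so it clears a gripper whose long side lies along y with the camera on the robot's side (yaw 177).

```bash
python3 -m pendant '[[78,-22,0,0,0,0.3],[78,-22,0,0,0,0.6],[78,-22,0,0,0,0.9],[78,-22,0,0,0,1.2],[78,-22,0,0,0,1.5],[78,-22,0,0,0,1.62],[78,-22,0,0,0,1.62],[78,-22,0,0,0,1.62],[78,-22,0,0,0,1.62],[78,-22,0,0,0,1.62],[78,-22,40,0,0,1.62],[78,-22,40,0,0,1.62]]'
python3 - <<'E'
from h import *
rows([.4616,.155,.100],177)
c=cam("wrist");im=r.capture("wrist");np.save("w3.npy",im)
h=cv2.cvtColor(im,cv2.COLOR_RGB2HSV);m=cv2.inRange(h,(20,100,100),(34,255,255))
for k in cv2.findContours(m,0,1)[0]:
    if cv2.contourArea(k)>200:
        b=cv2.boxPoints(cv2.minAreaRect(k));W=np.array([ray(c,*p,.116) for p in b]);print(W.round(4).tolist(),W.mean(0))
E
```

```text
time_s: 4.58
tcp_pos: [0.4609, 0.1544, 0.1744]
eef_rot: [-179.9, -0.2, 177.3]
contact_force: [0.5, -0.5, 0.5]
gripper_width: 0.087
gripper_force: 0.0
row [-0.7  0.6 74.4] turn 0.005 eef [-179.86   -0.18  177.27]
[[0.5477, 0.1283, 0.116], [0.559, 0.3744, 0.116], [0.5749, 0.378, 0.116], [0.5635, 0.1271, 0.116]] [0.56126086 0.25195602 0.116     ]
[[0.4989, 0.259, 0.116], [0.4968, 0.276, 0.116], [0.5422, 0.287, 0.116], [0.5446, 0.2692, 0.116]] [0.52063224 0.27279405 0.116     ]
[[0.5302, 0.0156, 0.116], [0.4856, 0.0301, 0.116], [0.4889, 0.0476, 0.116], [0.5339, 0.0342, 0.116]] [0.50967035 0.03186085 0.116     ]
[[0.476, 0.136, 0.116], [0.4164, 0.1547, 0.116], [0.425, 0.1818, 0.116], [0.4861, 0.1654, 0.116]] [0.45086544 0.15948413 0.116     ]
```

```bash
python3 -m pendant '[[0,0,40,0,0,0],[0,0,65,0,0,0],[0,0,74,0,0,0],[0,0,74,0,0,0]]'
python3 -m pendant '[[0,0,0,0,0,0],[0,0,0,0,0,0],[0,0,0,0,0,0],[0,0,0,0,0,0],[0,0,0,0,0,0],[0,0,0,0,0,0],[0,0,0,0,0,0],[0,0,0,0,0,0]]' 10 30
```

```text
time_s: 5.12
tcp_pos: [0.4627, 0.156, 0.1024]
eef_rot: [180.0, 0.0, 177.2]
contact_force: [-0.1, 0.2, -0.3]
gripper_width: 0.0872
gripper_force: 0.0
time_s: 6.12
tcp_pos: [0.4621, 0.1557, 0.1015]
eef_rot: [-180.0, -0.0, 177.2]
contact_force: [-0.8, -0.3, -0.3]
gripper_width: 0.0159
gripper_force: 30.0
```

```bash
python3 -m pendant '[[0,0,-20,0,0,0],[0,0,-50,0,0,0],[0,0,-80,0,0,0],[0,0,-110,0,0,0],[0,0,-110,0,0,0]]'
python3 -m pendant '[[5,-50,0,0,0,-0.1],[10,-100,0,0,0,-0.28],[12,-150,0,0,0,-0.46],[14,-200,0,0,0,-0.64],[16,-250,0,0,0,-0.82],[17,-290,0,0,0,-1.0],[17,-303,0,0,0,-1.18],[17,-303,0,0,0,-1.36],[17,-303,0,0,0,-1.54],[17,-303,0,0,0,-1.72],[17,-303,0,0,0,-1.9],[17,-303,0,0,0,-2.08],[17,-303,0,0,0,-2.2],[17,-303,0,0,0,-2.265],[17,-303,0,0,0,-2.265],[17,-303,0,0,0,-2.265],[17,-303,0,0,0,-2.265]]'
python3 - <<'E'
from h import *
im=r.capture("wrist");np.save("w4.npy",im);save(im,"w4.png");rows([.4304,-.1464,.2],-53);print(r.get_state()["moment"])
c=cam("wrist");s=r.get_state()["tcp_pos"];print("tip exp px",proj(c,s-[0,0,.0935]),"hole exp px",proj(c,[.4304,-.1464,.086]))
E
```

```text
time_s: 6.75
tcp_pos: [0.4631, 0.1565, 0.2137]
eef_rot: [179.8, 0.2, 177.2]
contact_force: [0.4, -0.4, -1.4]
gripper_width: 0.016
gripper_force: 30.0
time_s: 8.88
tcp_pos: [0.4301, -0.146, 0.2113]
eef_rot: [180.0, 0.0, -53.1]
contact_force: [0.3, -0.6, -1.2]
gripper_width: 0.0156
gripper_force: 30.0
row [ 0.4  0.  11.4] turn -0.001 eef [ 1.7999e+02  1.0000e-02 -5.3080e+01]
[-0.04525357  0.17384908 -0.00321811]
tip exp px [316.40148235 206.41393163] hole exp px [316.39571266 193.86216383]
```

View pics/w4.png

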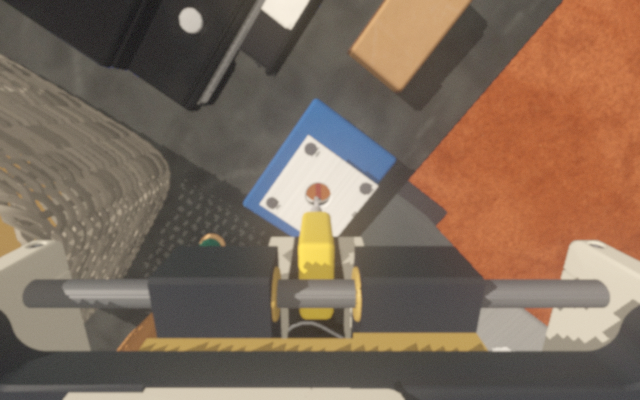

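```bash
python3 -m pendant '[[0,0,30,0,0,0],[0,0,45,0,0,0],[0,0,53,0,0,0],[0,0,53,0,0,0],[0,0,53,0,0,0]]'
python3 -c "
from h import *
rows([.4304,-.1464,.1445],-53);print(r.get_state()['moment'])"
```

```text
time_s: 9.55
tcp_pos: [0.4308, -0.1461, 0.1592]
eef_rot: [-180.0, -0.0, -53.0]
contact_force: [0.3, -0.1, -0.5]
gripper_width: 0.0159
gripper_force: 30.0
row [ 0.1  0.5 14.7] turn -0.001 eef [-1.7996e+02 -4.0000e-02 -5.3040e+01]
[-0.04602187  0.09946747 -0.02157004]
```

Clear through the hole; feel downward in small steps.

```bash
for i in 1 2 3 4; do python3 -m pendant '[[0,0,1,0,0,0],[0,0,2,0,0,0],[0,0,2,0,0,0]]' | egrep 'tcp|contact'; done
```

```text
tcp_pos: [0.4302, -0.146, 0.1566]
contact_force: [-0.4, 0.9, -0.7]
tcp_pos: [0.4302, -0.146, 0.1545]
contact_force: [-0.1, 0.0, -1.3]
tcp_pos: [0.4303, -0.1461, 0.1527]
contact_force: [-0.5, 0.0, 0.9]
tcp_pos: [0.4304, -0.1461, 0.1506]
contact_force: [-0.8, 0.2, 1.6]
```

```bash
for i in 1 2 3; do python3 -m pendant '[[0,0,0,0,0,0.06],[0,0,0,0,0,0.06]]' | egrep 'rot|contact'; done; python3 -m pendant '[[0,0,0,0,0,-0.12],[0,0,0,0,0,-0.18],[0,0,0,0,0,-0.18]]'| egrep 'rot|contact'; for i in 1 2 3; do python3 -m pendant '[[0,0,0,0,0,-0.06],[0,0,0,0,0,-0.06]]' | egrep 'rot|contact'; done
```

```text
eef_rot: [-180.0, -0.0, -56.5]
contact_force: [-0.4, 0.9, 2.4]
eef_rot: [-180.0, -0.0, -59.8]
contact_force: [-0.6, -0.2, 1.8]
eef_rot: [-180.0, -0.0, -63.2]
contact_force: [-0.1, 0.2, 2.4]
eef_rot: [-180.0, -0.0, -53.0]
contact_force: [-0.0, 0.3, 3.1]
eef_rot: [-180.0, -0.0, -49.6]
contact_force: [-0.1, 0.6, 2.6]
eef_rot: [-180.0, -0.0, -46.3]
contact_force: [0.0, -0.4, 1.8]
eef_rot: [180.0, 0.0, -42.8]
contact_force: [-0.2, 0.0, 2.6]
```

Run:
```python
from h import *
im=np.load("w4.npy")
save(cv2.resize(im[172:222,290:345],None,fx=11,fy=11,interpolation=cv2.INTER_CUBIC),"w4c.png")
```

```text
(no output)
```

View pics/w4c.png

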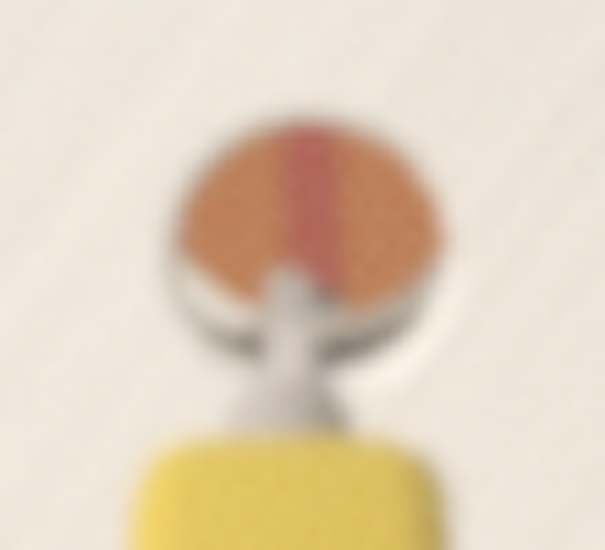

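The crop shows the slot at column ≈315 and the blade at ≈290, so the blade sits about 2.2 mm off sideways, while the slot direction agrees. I'll raise it, shift +2.2 mm in tool y, and feel again.

```bash
python3 -m pendant '[[0,0,-4,0,0,0],[-0.3,2.2,-4,0,0,0.143],[-0.3,2.2,-4,0,0,0.143],[-0.3,2.2,-3,0,0,0.143],[-0.3,2.2,-2,0,0,0.143],[-0.3,2.2,-1,0,0,0.143],[-0.3,2.2,0,0,0,0.143],[-0.3,2.2,0,0,0,0.143]]'
python3 -m pendant '[[0,0,0.5,0,0,0],[0,0,0.5,0,0,0]]'
```

```text
time_s: 13.92
tcp_pos: [0.4285, -0.1474, 0.1504]
eef_rot: [180.0, 0.0, -50.9]
contact_force: [-0.5, 0.2, -0.4]
gripper_width: 0.0157
gripper_force: 30.0
time_s: 14.18
tcp_pos: [0.4285, -0.1474, 0.15]
eef_rot: [180.0, 0.0, -50.9]
contact_force: [0.1, 0.6, -1.5]
gripper_width: 0.0165
gripper_force: 30.0
```

No contact at this height now, so the blade has entered the slot. I'll go on down to the floor.

```bash
python3 -m pendant '[[0,0,1,0,0,0],[0,0,2,0,0,0],[0,0,3,0,0,0],[0,0,4,0,0,0],[0,0,4,0,0,0]]'|egrep 'tcp|cont'; for i in 1 2; do python3 -m pendant '[[0,0,0.5,0,0,0],[0,0,1,0,0,0],[0,0,1,0,0,0]]' | egrep 'tcp|contact';done
```

```text
tcp_pos: [0.4285, -0.1474, 0.146]
contact_force: [-0.6, 0.2, -1.1]
tcp_pos: [0.4285, -0.1474, 0.145]
contact_force: [-0.6, -0.2, -0.9]
tcp_pos: [0.4287, -0.1474, 0.1442]
contact_force: [-0.3, 0.3, 1.8]
```

```bash
m(){ python3 -c "
from h import *
s=r.get_state();print(s['eef_rot'][2].round(2),s['contact_force'].round(1),s['moment'].round(3),s['joint_torque'][5].round(3),s['tcp_pos'].round(4))"; }
m; for i in 1 2 3 4 5 6; do python3 -m pendant '[[0,0,0,0,0,0.05],[0,0,0,0,0,0.1],[0,0,0,0,0,0.1]]' >/dev/null; m; done
```

```text
-50.92 [-0.3  0.3  1.8] [0.045 0.315 0.008] 0.0 [ 0.4287 -0.1474  0.1442]
-56.63 [ 0.5 -0.   0.5] [0.003 0.123 0.003] -0.426 [ 0.4288 -0.1475  0.1443]
-62.3 [0.9 0.4 1.3] [ 0.113 -0.163 -0.012] -0.454 [ 0.4289 -0.1474  0.1442]
-68.0 [1.5 0.8 0.7] [ 0.07  -0.254  0.043] -0.449 [ 0.4288 -0.1474  0.1442]
-73.71 [1.3 0.3 1.1] [ 0.007 -0.334 -0.017] -0.447 [ 0.4288 -0.1474  0.1442]
-79.43 [ 1.4 -0.9  0.6] [-0.055 -0.464  0.024] -0.446 [ 0.4288 -0.1475  0.1442]
-85.16 [ 1.9 -0.4  0.3] [-0.108 -0.501 -0.003] -0.445 [ 0.4287 -0.1475  0.1441]
```

```bash
cat > m.py <<'E'
import sys
from h import *
# average a few noisy readings; camera calls let 0.05 s pass each while holding
A=[]
for i in range(5):
    s=r.get_state();A.append(np.r_[s['contact_force'],s['moment'],s['joint_torque'][5]]);r.capture("top")
print(s['eef_rot'][2].round(2),np.mean(A,0).round(3),s['tcp_pos'].round(4))
E
python3 m.py; for i in 1 2 3; do python3 -m pendant '[[0,0,0,0,0,0.03],[0,0,0,0,0,0.06],[0,0,0,0,0,0.06]]' >/dev/null; python3 m.py; done
```

```text
-85.22 [ 1.648 -0.638  1.201 -0.15  -0.564  0.022 -0.139] [ 0.4287 -0.1475  0.1442]
-88.72 [ 2.139 -0.507  1.28  -0.269 -0.829  0.02  -0.122] [ 0.4286 -0.1474  0.1441]
-92.17 [ 2.368 -0.678  1.27  -0.321 -1.02   0.041 -0.124] [ 0.4286 -0.1474  0.1441]
-95.6 [ 2.781 -0.511  1.316 -0.364 -1.156  0.039 -0.124] [ 0.4286 -0.1474  0.1441]
```

A sideways force is growing in +x because the key's axis is a little off the knob's. I'll relieve it with a small shift and continue.

```bash
python3 -m pendant '[[-0.1,-0.5,0,0,0,0],[-0.1,-1,0,0,0,0],[-0.1,-1,0,0,0,0]]' >/dev/null; python3 m.py;  for i in 1 2; do python3 -m pendant '[[0,0,0,0,0,0.03],[0,0,0,0,0,0.05],[0,0,0,0,0,0.05]]' >/dev/null; python3 m.py; done
```

```text
-95.62 [-0.101 -0.852  1.4   -0.24   0.088  0.032 -0.034] [ 0.429  -0.1475  0.1438]
-98.48 [-2.061 -0.253  1.333 -0.219  0.991  0.057 -0.101] [ 0.4291 -0.1475  0.1439]
-101.34 [-3.463 -0.578  1.515 -0.126  1.672  0.046 -0.101] [ 0.4292 -0.1475  0.1439]
```

```bash
python3 -m pendant '[[0,0.5,0,0,0,0],[0,0.5,0,0,0,0]]' >/dev/null; python3 m.py;  for i in 1 2; do python3 -m pendant '[[0,0,0,0,0,0.02],[0,0,0,0,0,0.04],[0,0,0,0,0,0.04]]' >/dev/null; python3 m.py; done
```

```text
-101.34 [-2.461 -1.244  1.257 -0.443  1.468  0.073 -0.043] [ 0.4291 -0.1474  0.1441]
-103.63 [-2.825 -1.274  1.384 -0.456  1.377  0.075 -0.15 ] [ 0.4291 -0.1473  0.1441]
-105.92 [-2.272 -0.942  1.208 -0.484  1.275  0.098 -0.157] [ 0.4291 -0.1473  0.1441]
```

```bash
python3 m.py; for i in 1 2; do python3 -m pendant '[[0,0,0,0,0,0.02],[0,0,0,0,0,0.04],[0,0,0,0,0,0.04]]' >/dev/null; python3 m.py; done
```

```text
-105.93 [-2.602 -1.159  1.43  -0.507  1.253  0.115 -0.099] [ 0.4291 -0.1473  0.1441]
-108.22 [-2.635 -1.239  1.569 -0.508  1.223  0.095 -0.165] [ 0.4291 -0.1473  0.1441]
-110.51 [-2.704 -1.339  1.495 -0.504  1.203  0.102 -0.172] [ 0.4291 -0.1473  0.1441]
```

The turning moment jumped from about 0.05 to 0.10 N m and stays there, so the knob is at its end stop. I'll back off within the play to unload the blade, then lift straight out.

```bash
python3 -m pendant '[[0,0,0,0,0,-0.06],[0,0,0,0,0,-0.12],[0,0,0,0,0,-0.12]]' >/dev/null; python3 m.py; python3 -m pendant '[[0,0,-3,0,0,0],[0,0,-8,0,0,0],[0,0,-14,0,0,0]]'; python3 -m pendant '[[0,0,-30,0,0,0],[0,0,-56,0,0,0],[0,0,-56,0,0,0],[0,0,-56,0,0,0]]'
python3 - <<'E'
from h import *
im=r.capture("wrist");np.save("w5.npy",im)
c=cam("wrist");u,v=proj(c,[.4295,-.1475,.06]).round().astype(int);print(u,v)
save(cv2.resize(im[v-25:v+45,u-35:u+35],None,fx=8,fy=8,interpolation=cv2.INTER_CUBIC),"w5c.png")
E
```

```text
-103.69 [-2.231 -1.079  1.292 -0.495  1.176  0.077  0.059] [ 0.4291 -0.1474  0.1441]
time_s: 26.05
tcp_pos: [0.4298, -0.1473, 0.1588]
eef_rot: [-179.9, 0.0, -103.6]
contact_force: [0.2, -0.2, -1.0]
gripper_width: 0.0162
gripper_force: 30.0
time_s: 26.55
tcp_pos: [0.4291, -0.1472, 0.2141]
eef_rot: [-180.0, 0.0, -103.6]
contact_force: [-0.3, 0.2, -1.7]
gripper_width: 0.0155
gripper_force: 30.0
315 185
```

View pics/w5c.png

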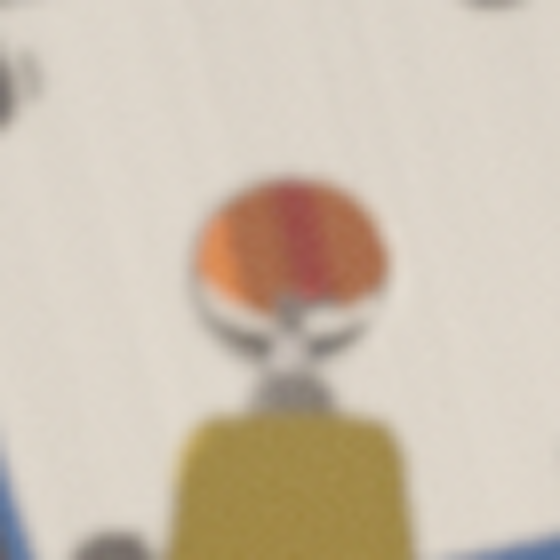

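The crop shows the slot at (290,190)-(312,290), now at yaw ≈ -92°. It has turned about 0.76 rad, which together with the allowed range of c puts q at ≈ 0.9, the stop. Now I'll bring the key back over the stand.

```bash
python3 -m pendant '[[-50,5,0,0,0,0.15],[-100,12,0,0,0,0.3],[-150,20,0,0,0,0.46],[-200,27,0,0,0,0.62],[-250,33,0,0,0,0.78],[-290,38,0,0,0,0.94],[-302,39,0,0,0,1.1],[-302,39,0,0,0,1.25],[-302,39,0,0,0,1.382],[-302,39,0,0,0,1.382],[-302,39,0,0,0,1.382],[-302,39,0,0,0,1.382]]'
python3 - <<'E'
from h import *
P=[]
for i in range(8): P.append(r.get_state()["tcp_pos"]);r.capture("top")
print(np.mean(P,0)); rows([.462,.1557,.1015],177.2)
E
```

```text
time_s: 28.1
tcp_pos: [0.4623, 0.1552, 0.2139]
eef_rot: [-180.0, -0.0, 177.3]
contact_force: [0.3, -0.0, 0.3]
gripper_width: 0.0156
gripper_force: 30.0
[0.46235526 0.15527534 0.21404561]
row [  0.4   0.4 112.6] turn -0.0 eef [180.    -0.   177.19]
```

```bash
python3 -m pendant '[[0.3,0.3,25,0,0,0],[0.3,0.3,40,0,0,0],[0.3,0.3,48,0,0,0],[0.3,0.3,54,0,0,0],[0.3,0.3,54,0,0,0]]' | egrep 'tcp|contact'; python3 -m pendant '[[0,0,5,0,0,0],[0,0,10,0,0,0],[0,0,10,0,0,0]]' | egrep 'tcp|contact'
```

```text
tcp_pos: [0.4621, 0.1556, 0.16]
contact_force: [-0.2, 0.1, -1.8]
tcp_pos: [0.4618, 0.1555, 0.1497]
contact_force: [0.3, -0.0, -0.7]
```

The blade is in the stand's hole with no contact force. Lowering further.

```bash
python3 -m pendant '[[0,0,12,0,0,0],[0,0,24,0,0,0],[0,0,36,0,0,0],[0,0,43,0,0,0],[0,0,46,0,0,0],[0,0,46,0,0,0]]' | egrep 'tcp|contact';for i in 1 2 3; do python3 -m pendant '[[0,0,0.4,0,0,0],[0,0,0.8,0,0,0],[0,0,0.8,0,0,0]]' | egrep 'tcp|contact'; done
```

```text
tcp_pos: [0.4621, 0.1557, 0.104]
contact_force: [1.1, -0.2, -1.3]
tcp_pos: [0.4621, 0.1557, 0.1034]
contact_force: [-0.5, 0.1, -1.0]
tcp_pos: [0.462, 0.1557, 0.1024]
contact_force: [0.4, 0.4, -2.4]
tcp_pos: [0.462, 0.1556, 0.1016]
contact_force: [-0.2, -0.6, -0.9]
```

```bash
for i in 1 2 3; do python3 -m pendant '[[0,0,0.3,0,0,0],[0,0,0.5,0,0,0],[0,0,0.5,0,0,0]]' >/dev/null;  python3 m.py; done
```

```text
177.18 [-2.706e+00 -3.820e-01  5.347e+00 -1.760e-01  8.960e-01 -2.300e-02
  4.000e-03] [0.4621 0.1556 0.1015]
177.19 [-4.7910e+00 -6.8800e-01  1.1117e+01 -2.6000e-01  1.7520e+00 -1.2000e-02
  1.0000e-02] [0.4621 0.1557 0.1015]
177.21 [-6.726 -0.98  16.853 -0.39   2.62  -0.022  0.017] [0.4622 0.1557 0.1015]
```

The shoulder rests on the stand. I'll relieve the pressure, open and retreat.

```bash
python3 -m pendant '[[0,0,-0.8,0,0,0],[0,0,-1.2,0,0,0],[0,0,-1.2,0,0,0]]' | egrep 'tcp|contact'; python3 -m pendant '[[0,0,0,0,0,0],[0,0,0,0,0,0],[0,0,0,0,0,0],[0,0,0,0,0,0],[0,0,0,0,0,0]]' 60 | egrep 'width|contact'; python3 -m pendant '[[0,0,-15,0,0,0],[0,0,-50,0,0,0],[0,0,-100,0,0,0],[0,0,-110,0,0,0],[0,0,-110,0,0,0]]'
python3 -m pendant '[[0,60,0,0,0,-0.15],[0,78,0,0,0,-0.3],[0,78,0,0,0,-0.48],[0,78,0,0,0,-0.66],[0,78,0,0,0,-0.84],[0,78,0,0,0,-1.02],[0,78,0,0,0,-1.2],[0,78,0,0,0,-1.38],[0,78,0,0,0,-1.56],[0,78,0,0,0,-1.62],[0,78,0,0,0,-1.62],[0,78,0,0,0,-1.62],[0,78,0,0,0,-1.62]]'
python3 - <<'E'
from h import *
c=cam("wrist");im=r.capture("wrist");h=cv2.cvtColor(im,cv2.COLOR_RGB2HSV)
m=cv2.inRange(h[40:170,220:350],(22,145,100),(34,255,255));k=max(cv2.findContours(m,0,1)[0],key=cv2.contourArea)
rc=cv2.minAreaRect(k);b=cv2.boxPoints(rc)+[220,40];W=np.array([ray(c,*p,.116) for p in b])
print(rc,W.mean(0),np.linalg.norm(np.diff(W,axis=0),axis=1))
save(im,"w6.png")
E
```

```text
tcp_pos: [0.4621, 0.1557, 0.1015]
contact_force: [-1.9, -0.6, 5.4]
contact_force: [-0.5, -0.0, -0.5]
gripper_width: 0.0579
time_s: 34.88
tcp_pos: [0.4621, 0.1558, 0.2117]
eef_rot: [179.9, 0.1, 177.2]
contact_force: [-0.4, -0.3, -1.5]
gripper_width: 0.0606
gripper_force: 0.0
time_s: 36.5
tcp_pos: [0.4658, 0.2335, 0.211]
eef_rot: [180.0, -0.0, -90.0]
contact_force: [0.0, 0.4, 0.6]
gripper_width: 0.0605
gripper_force: 0.0
((101.70753479003906, 62.10414123535156), (55.22840118408203, 23.059873580932617), 2.2025980949401855) [0.46161394 0.15617768 0.116     ] [0.01560726 0.03862778 0.01564009]
```

The handle measures the same size and is in the same place as at the start, so the key is upright and fully seated. Handing in.

```bash
python3 -c "
from plant import r
print(r.close_job())"
```

```text
the job is handed in; nothing more can be done
None
```

I turned the knob clockwise to its end stop, put the key back upright and fully down in its stand, and handed the job in at about 36.5 s; no verdict came back.

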